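Put the peeler away in its box and click the lid shut

TASK

Put the peeler away: press the thumb tab on the end of the box so that the lid pops open, lay the peeler flat inside the box, then swing the lid down and press its free edge until the catch clicks and the lid stays fully shut. Leave the pepper mill, the mug and the teaspoon where they are.

Things in the scene. Friction and masses are not known exactly. Their poses are not given: they have to be found in the camera images.
- tool_box: The box: a low white plastic tray, 210 (x) x 160 (y) x 50 (z) mm outside, walls and floor 4 mm thick, fixed to the worktop, under a grey lid. Origin: centre of its underside. Long axis x: the lid's hinge is at the +x end, the thumb tab and catch at the -x end. Cavity x -101..101, y -76..76, z 4..50 mm. The thumb lever sticks out of the -x end as far as x = -185 mm.
- lid (a joint): Angle of the lid, rad: 0 shut, 1.75 fully open (just past upright, leaning away from the box). A spring pushes it fully open whenever the catch does not hold it, so an unlatched lid never stays shut. The catch meets at about 0.05 rad, takes about 8 N pressed down near the free edge, and has clicked below 0.015 rad; further down the lid only meets the rim.
- lid_hinge (a point): Middle of the lid's hinge line, at box x = +108, y = 0, z = +50 mm; the line runs along the box's y. The lid is a flat grey plate, 5 mm thick, 160 mm wide, reaching 226 mm from this line to its free edge; its underside is level with the line when shut. Under the lip of the free edge, 33 mm either side of the middle, two tongues snap under the catch.
- lid_edge (a point): Point on the lid's upper (outer) face, midway across, 16 mm in from its free edge (210 mm from the hinge line); a good place to press. z axis: out of that face; x axis: from the free edge towards the hinge. 55 mm above the worktop when shut, about 255 mm when fully open.
- lever (a joint): Angle of the thumb lever, rad: 0 at rest, up to 0.65 pressed. The lever is a grey seesaw on a cross pin at box x = -127, z = 38 mm: pressing its outer end (tab) down tips its inner end up under the lid's lip and pries the lid past the catch, at about 0.45 rad, with about 4 N on the tab when pressed slowly. A spring brings it back.
- tab_top (a point): Top face of the thumb tab (32 x 36 mm) of the lever, 44 mm out from its pin, 46 mm above the worktop at rest. Pressed fully it goes down about 28 mm; the lid pops at about 18 to 20 mm.
- peeler: The peeler, 170 x 25 x 18 mm, about 80 g, lying on the worktop. Origin: centre of its underside; x axis along its length, the white handle (24 mm wide, 17 mm high) from x = -85 to +20 mm, the thin blade end towards +x. Balanced at about x = -25 mm, a good place to grip across the handle.
- mill: Bystander: wooden pepper mill, 58 mm across, 170 mm high, standing; origin at the centre of its underside.
- mug: Bystander: striped mug, 84 mm across, 112 mm with its handle, 89 mm high, standing; origin at the centre of its underside.
- teaspoon: Bystander: teaspoon with a dark red handle, 140 x 30 x 13 mm, lying on the worktop; origin at the centre of its underside, x axis along its length.
There are look-alikes about, which are no part of the job. What is shaped like the peeler but green or yellow is not meant.

How it is judged:
On the way, in this order (a step that is already met when the one before it is completed fails the run):
1. the thumb tab is pressed down (value of joint lever above 0.2 rad), for 0.04 s.
2. the lid has popped open (value of joint lid above 1.4 rad), for 0.1 s.
3. the peeler lies in the open box, let go (x of peeler in the frame of tool_box between -0.08 and 0.08 m and y of peeler in the frame of tool_box between -0.08 and 0.08 m and z of peeler in the frame of tool_box below 0.03 m and contact force between the fingers and peeler below 0.2 N and linear speed of peeler below 0.05 m/s and value of joint lid above 0.5 rad), for 0.2 s.
At the end, for the whole second after the job is handed in: The lid is latched (within 0.015 rad of shut) and stays so by itself; the peeler lies at rest inside the box: origin within 80 mm of the box's middle along both its axes, less than 30 mm above the worktop, its length within 0.2 rad of level (value of joint lid below 0.015 rad and x of peeler in the frame of tool_box between -0.08 and 0.08 m and y of peeler in the frame of tool_box between -0.08 and 0.08 m and z of peeler in the frame of tool_box below 0.03 m and angle between peeler's own x axis and vertical between 1.37 and 1.77 rad and linear speed of peeler below 0.02 m/s); the robot touches nothing.
It fails at once if the pepper mill is moved by more than 40 mm or knocked over (distance of mill from where it was at the start of the episode above 0.04 m or angle between mill's own z axis and vertical above 0.5 rad).
It fails at once if the mug is moved by more than 40 mm or knocked over (distance of mug from where it was at the start of the episode above 0.04 m or angle between mug's own z axis and vertical above 0.5 rad).
It fails at once if the teaspoon is moved by more than 40 mm (distance of teaspoon from where it was at the start of the episode above 0.04 m).
It also fails if it takes over 69 s, if anything falls off the work surface, if the arm or the gripper's body presses on something with over 40 N, if the wrist force passes 120 N, or if a joint passes its speed limit or range.

ROBOT

A 6-joint arm with a two-finger parallel gripper is mounted at the origin on a cart in front of the work surface, level with it; the furniture and walls round the work are solid. World frame = base frame: x ahead of the robot, y to its left, z up, the work surface at z = 0. Lengths are in m, angles in rad, forces in N, time in s.
With the tool pointing down it reaches from about 0.3 to 0.775 m from the base axis. Payload 14.6 kg.
Tool frame: the origin (TCP) lies between the finger pads; the fingertips stand 19 mm ahead of it and the grasp point (between the pads) is the TCP (tip_extent is the distance from the TCP to the fingertips, in m); y points along the fingers, x is the direction in which the jaws open and shut, and the axes are right-handed (so a half turn about y gives the same grasp; the last joint's range is limited). The gripper opens to 94 mm and grips with 3 to 60 N. Pads are 16 mm wide; open, the fingers measure 119 mm over their backs; the gripper's body (75 mm by 177 mm) begins 78 mm behind the grasp point.
Start: joints at [-1.334, 0.3, 1.521, -0, 1.321, -0.067], TCP at [0.165, -0.525, 0.224] pointing down, gripper open.
Joint ranges: [-3.03, 3.03], [-0.79, 2.21], [0.23, 2.52], [-1.04, 4.18], [0, 3.07], [-2.55, 2.55]. Speed limits (rad/s): [2.22, 2.22, 2.57, 3.14, 3.14, 3.14].

INTERFACE

Orientations are given as [roll, pitch, yaw] about the fixed x, y, z axes, in that order (R = Rz(yaw) Ry(pitch) Rx(roll)).
In Python, from station import * gives the robot as it stands.
- The arm moves only by the shell command python3 -m pendant 'ROWS' [OPENING] [FORCE]. ROWS is a JSON object of lists of equal length, an entry for each row: "translation": the shift along the tool's x, y, z each as a share of 0.5 m, from -1 to 1, a list of three; "rot": the turn, a rotation vector about the tool's x, y, z each as a share of 90 degrees, from -1 to 1, a list of three. In form: {"translation": [[x, y, z], ...], "rot": [[ax, ay, az], ...]}. A call has 1 to 8 rows; each row is the pose to reach, as a shift and turn from the pose measured when the call began, along the tool's axes at that moment; what a row does not reach only later rows make up. A row lasts 1/12 s, in which the tool goes at most 41.7 mm and 7.16 degrees, less where a joint would pass 70% of its speed; a pose out of reach is approached as far as the arm can. A call with a number of a shift or a turn outside -1 to 1 is refused whole. A call with a gripper value outside its range is refused whole. OPENING is the opening, from 0 (shut) to 1 (fully open), set as the call begins (- or left out, the last holds). The fingers move at their own pace and stop on an object; FORCE is the grip in N (left out, the last holds). Time passes only in rows, so rows that repeat a pose let the fingers close. It gives the time, the measured TCP pose, the force and the opening at its end, in the units of the state.
- get_obs(): the state, without advancing time (a new reading comes with each control period).
- camera(name): name is "scene" or "top" or "wrist"; returns the picture (384x512x3 uint8, red, green, blue); there is no depth.
- camera_params(name): a dict with "mtx" (3x3 intrinsics, pixels), "view" (4x4, takes a point from world to camera coordinates); the wrist camera has in their place "tool_from_camera" (4x4, takes a point from camera to tool coordinates, whose origin is the TCP and whose axes are the tool frame's). Camera axes: x right, y down, z forward; pixel columns grow to the right and rows downward; lengths in m; the calibration is good to about 2 mm. A picture is of the moment at which its call begins: read the wrist's pose just before it. camera_params takes no time and is no camera call.
- hand_in(): hands the job in, once; it reports no verdict.
The state is a dict: "time_s": time; "qpos": joint angles; "joint_vel": joint speeds; "tau": joint torques, N m; "ee_pos": TCP position; "eef_rot": TCP orientation; "force": force on the tool from outside, world axes, zero at the start; "moment": the same for the moment, N m; "grip_width": finger opening in m.
Only numpy, scipy, OpenCV 4.12 (cv2) and the standard library are available. Lean on these libraries where they do the work, as an engineer would, in place of code of your own. Each camera call takes 0.05 s, during which the arm holds its last target.

## Working session

There is one attempt and no reset: what is moved stays moved. The work goes in short steps, Python scripts to look and compute and a shell command to move; the robot and the scene stay as the last step left them, time stands still between calls to the robot, and variables do not carry over. Pictures are saved under pics/ and viewed, and the job is handed in when it is done.

```bash
ls; mkdir -p pics
python3 - <<'E'
from station import *
import cv2
o=get_obs();print({k:o[k] for k in('time_s','ee_pos','eef_rot','force','grip_width')})
for n in("scene","top","wrist"):
    cv2.imwrite(f"pics/{n}0.png",camera(n)[:,:,::-1]);p=camera_params(n);print(n,p)
E
```

```text
pics
{'time_s': 0.0, 'ee_pos': array([ 0.16448318, -0.5245614 ,  0.22387224]), 'eef_rot': array([-1.57071436e+00,  1.20271819e-03, -1.26696164e+00]), 'force': array([ 0.23607953, -0.59354835,  0.47640931]), 'grip_width': 0.09409939087559492}
scene {'mtx': array([[455.97720999,   0.        , 249.4987787 ],
       [  0.        , 455.97720999, 190.62758419],
       [  0.        ,   0.        ,   1.        ]]), 'view': array([[-0.57260076, -0.8196535 , -0.0172195 ,  0.29517407],
       [-0.39500032,  0.29422611, -0.87029061,  0.27952432],
       [ 0.71840317, -0.49152736, -0.49223749,  1.31287984],
       [ 0.        ,  0.        ,  0.        ,  1.        ]])}
top {'mtx': array([[366.996645  ,   0.        , 258.65783121],
       [  0.        , 366.996645  , 186.96014731],
       [  0.        ,   0.        ,   1.        ]]), 'view': array([[ 0.00351352, -0.99981813,  0.01874455, -0.02792602],
       [-0.99328171, -0.00565749, -0.11558299,  0.52558902],
       [ 0.11566802, -0.01821252, -0.99312095,  1.28758637],
       [ 0.        ,  0.        ,  0.        ,  1.        ]])}
wrist {'mtx': array([[270.01443077,   0.        , 255.3638646 ],
       [  0.        , 270.01443077, 188.85173694],
       [  0.        ,   0.        ,   1.        ]]), 'tool_from_camera': array([[ 9.99999486e-01,  9.66780208e-04,  3.05219043e-04,
        -1.38887174e-03],
       [-2.03801105e-05, -2.81829078e-01,  9.59464627e-01,
        -1.60789957e-01],
       [ 1.01361101e-03, -9.59464140e-01, -2.81828914e-01,
         8.14104937e-02],
       [ 0.00000000e+00,  0.00000000e+00,  0.00000000e+00,
         1.00000000e+00]])}
```

View pics/scene0.png

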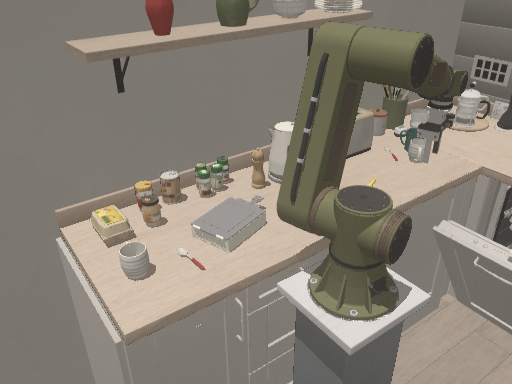

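View pics/top0.png

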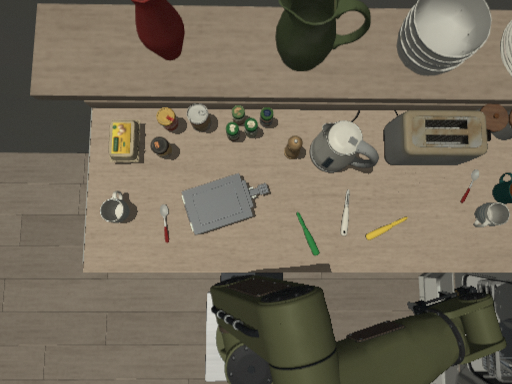

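View pics/wrist0.png

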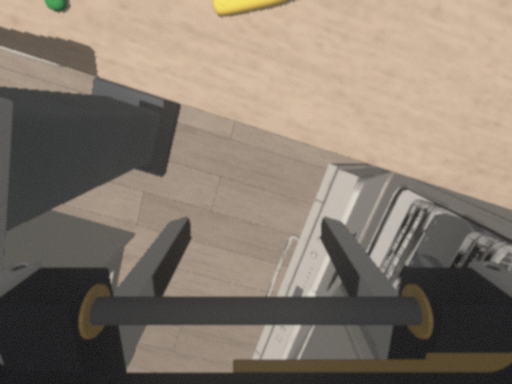

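The top view has three peeler-shaped things: white (345,213), green (308,234) and yellow (386,228). There are also two spoons, at (166,222) and (469,187). The white one fits the description. The box is at (220,204) with its tab at (262,189). I'll check with a close crop.

```bash
cat > h.py <<'E'
from station import *
import numpy as np, cv2
from scipy.spatial.transform import Rotation as R
def ray(n,uv,z):
    p=camera_params(n);V=p["view"];d=np.linalg.inv(p["mtx"])@[uv[0],uv[1],1]
    c=-V[:3,:3].T@V[:3,3];d=V[:3,:3].T@d
    return c+d*(z-c[2])/d[2]
def proj(n,P):
    p=camera_params(n);V=p["view"];P=np.atleast_2d(P)
    q=(p["mtx"]@(V[:3,:3]@P.T+V[:3,3:4])).T
    return q[:,:2]/q[:,2:]
def wray(uv,z,o=None):
    o=o or get_obs();p=camera_params("wrist");T=p["tool_from_camera"]
    Rw=R.from_euler('xyz',o["eef_rot"]).as_matrix()
    c=Rw@T[:3,3]+o["ee_pos"];d=Rw@T[:3,:3]@np.linalg.inv(p["mtx"])@[uv[0],uv[1],1]
    return c+d*(z-c[2])/d[2]
def wproj(P,o=None):
    o=o or get_obs();p=camera_params("wrist");T=p["tool_from_camera"]
    Rw=R.from_euler('xyz',o["eef_rot"]).as_matrix()
    t=(np.atleast_2d(P)-o["ee_pos"])@Rw
    c=(t-T[:3,3])@T[:3,:3];q=c@p["mtx"].T
    return q[:,:2]/q[:,2:]
def plan(pos,rpy):
    """shares for pendant to reach pose from now"""
    o=get_obs();Rw=R.from_euler('xyz',o["eef_rot"])
    t=Rw.inv().apply(np.array(pos)-o["ee_pos"])/0.5
    r=(Rw.inv()*R.from_euler('xyz',rpy)).as_rotvec()/(np.pi/2)
    n=max(np.linalg.norm(t)*.5/.0417,np.linalg.norm(r)*90/7.16)
    print("trans",t.round(4),"rot",r.round(4),"rows",round(n,1))
def st():
    o=get_obs();print({k:np.round(o[k],4).tolist() for k in('time_s','ee_pos','eef_rot','force','grip_width','qpos')})
E
python3 - <<'E'
from h import *
im=cv2.imread("pics/top0.png")
a=cv2.resize(im[150:270,90:290],None,fx=4,fy=4,interpolation=cv2.INTER_CUBIC)
b=cv2.resize(im[160:270,280:430],None,fx=4,fy=4,interpolation=cv2.INTER_CUBIC)
cv2.imwrite("pics/c1.png",a);cv2.imwrite("pics/c2.png",b)
# white peeler mask
hsv=cv2.cvtColor(im,cv2.COLOR_BGR2HSV)
m=((hsv[:,:,1]<70)&(hsv[:,:,2]>90)).astype(np.uint8); s=np.zeros_like(m);s[185:245,330:365]=m[185:245,330:365]
n,l,stt,c=cv2.connectedComponentsWithStats(s)
for i in range(1,n):
    if stt[i,4]>20:
        y,x=np.where(l==i);r=cv2.minAreaRect(np.c_[x,y].astype(np.float32));print(stt[i],r,cv2.boxPoints(r))
# lid mask
s=np.zeros_like(m);m2=((hsv[:,:,1]<40)).astype(np.uint8);s[165:245,175:275]=m2[165:245,175:275]
n,l,stt,c=cv2.connectedComponentsWithStats(s)
for i in range(1,n):
    if stt[i,4]>100:
        y,x=np.where(l==i);r=cv2.minAreaRect(np.c_[x,y].astype(np.float32));print(stt[i],r,cv2.boxPoints(r))
for uv in((262,188),(220,204),(345,213)): print(ray("top",uv,.05),ray("top",uv,.01))
E
```

```text
[ 330  185   35   60 2095] ((347.0, 214.5), (59.0, 34.0), 90.0) [[330. 185.]
 [364. 185.]
 [364. 244.]
 [330. 244.]]
[ 182  173   87   62 3160] ((226.8284454345703, 200.3182373046875), (46.19647979736328, 85.30774688720703), 71.99584197998047) [[179.12381 191.53474]
 [260.2544  165.16731]
 [274.53308 209.10173]
 [193.4025  235.46916]]
[ 0.51983171 -0.03699639  0.05      ] [ 0.5243777  -0.03809714  0.01      ]
[0.46242373 0.11047644 0.05      ] [0.46518963 0.11394849 0.01      ]
[ 0.43276991 -0.32996304  0.05      ] [ 0.43461631 -0.34014801  0.01      ]
```

```bash
python3 -m pendant 2>&1 | head
```

```text
invalid input
```

View pics/c1.png

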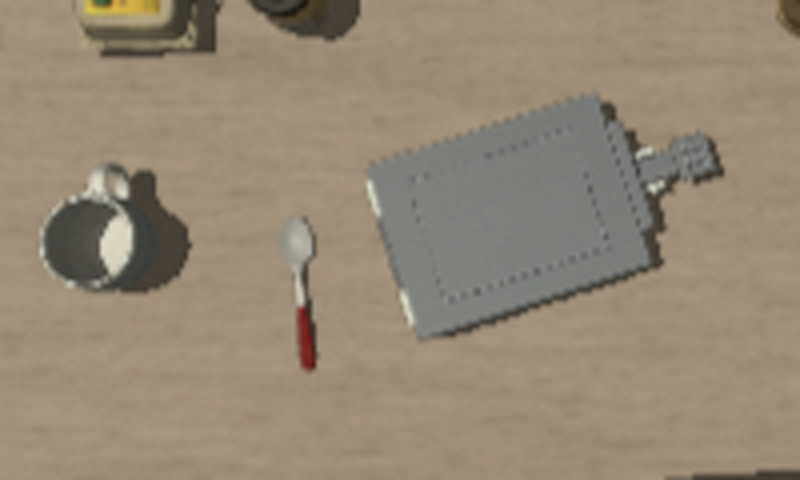

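View pics/c2.png

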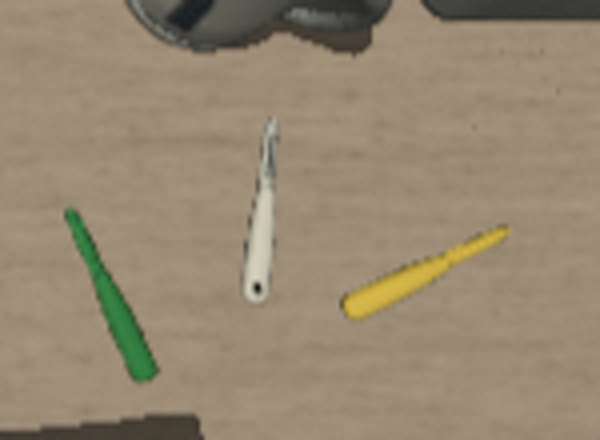

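The crop confirms it: a white handle with its end at about (344,234), and a blade tip at about (348,189). The lid corners and the tab at (264,189) are also clear.

Run:
```python
from h import *
f=lambda X,Y,ox,oy:((X+.5)/4-.5+ox,(Y+.5)/4-.5+oy)
C=[ray("top",f(X,Y,90,150),.053) for X,Y in((367,168),(597,95),(660,262),(420,338))]
for c in C: print(c.round(4))
hin=(C[0]+C[3])/2; fr=(C[1]+C[2])/2
print("hinge",hin,"free",fr,"len",np.linalg.norm(hin-fr),"yaw",np.arctan2(*(hin-fr)[[1,0]]))
e1=C[1]-C[0];e2=C[2]-C[3];print(np.arctan2(-e1[1],-e1[0]),np.arctan2(-e2[1],-e2[0]),np.linalg.norm(C[1]-C[2]),np.linalg.norm(C[0]-C[3]))
print("tab",ray("top",f(697,156,90,150),.046))
h=ray("top",f(257,299,280,160),.01);t=ray("top",f(273,118,280,160),.005);print("peeler",h,t,np.linalg.norm(h-t),np.arctan2(*(t-h)[[1,0]]))
im=cv2.imread("pics/top0.png");hsv=cv2.cvtColor(im,cv2.COLOR_BGR2HSV)
print(hsv[225,344],hsv[225,355])
s=(hsv[:,:,1]<55)&(hsv[:,:,2]>170);y,x=np.where(s[200:245,330:365]);pts=np.c_[x+330,y+200].astype(np.float32);print(len(pts),cv2.minAreaRect(pts),pts.mean(0))
vx,vy,x0,y0=cv2.fitLine(pts,cv2.DIST_L2,0,.01,.01).ravel();a=ray("top",(x0,y0),.012);b=ray("top",(x0-20*vx,y0-20*vy),.012);print(a,b,vx,vy)
```

```text
[0.5051 0.2463 0.053 ]
[0.5712 0.0452 0.053 ]
[ 0.4238 -0.0113  0.053 ]
[0.3572 0.1964 0.053 ]
hinge [0.43113551 0.22135871 0.053     ] free [0.4974978  0.01691753 0.053     ] len 0.2149421948749446 yaw 1.8846693974673772
1.888288320599644 1.8811575763312804 0.15781481497779576 0.15607704731491648
tab [ 0.51809125 -0.04376935  0.046     ]
peeler [ 0.35752759 -0.33423266  0.01      ] [ 0.52256476 -0.35412865  0.005     ] 0.16630730635356342 -0.11997563862369108
[ 24  32 209] [ 17  61 159]
134 ((345.16925048828125, 217.1461639404297), (5.581562519073486, 34.233585357666016), 7.125016689300537) [344.63434 220.30597]
[ 0.40809732 -0.33767953  0.012     ] [ 0.33674263 -0.32857665  0.012     ] 0.102539554 -0.9947289
```

Run:
```python
from h import *
im=cv2.imread("pics/top0.png");cv2.imwrite("pics/c3.png",cv2.resize(im[100:180,260:360],None,fx=6,fy=6,interpolation=cv2.INTER_CUBIC))
im=cv2.imread("pics/scene0.png");cv2.imwrite("pics/c4.png",cv2.resize(im[120:250,180:300],None,fx=4,fy=4,interpolation=cv2.INTER_CUBIC))
ax=np.array([np.cos(1.885),np.sin(1.885),0]);c=np.array([.4645,.1187,0])
ay=np.array([-ax[1],ax[0],0])
print(proj("scene",[c-ax*.171+[0,0,.046],c+ax*.108+[0,0,.055]]),proj("top",[c-ax*.171+[0,0,.046]]))
```

```text
[[258.74930233 196.64401901]
 [208.36495594 229.42902102]] [[263.91937862 188.83304921]]
```

View pics/c3.png

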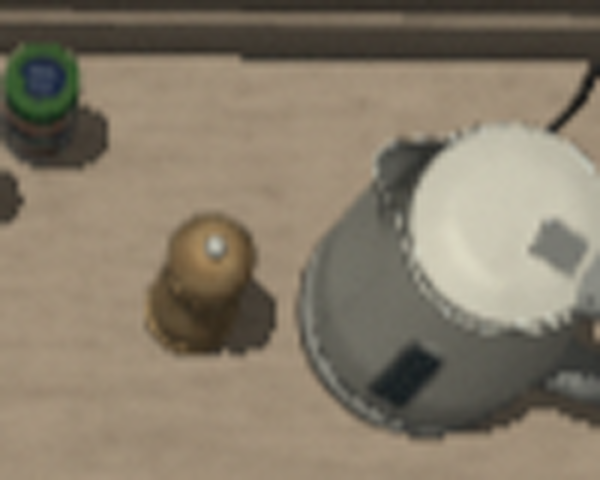

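View pics/c4.png

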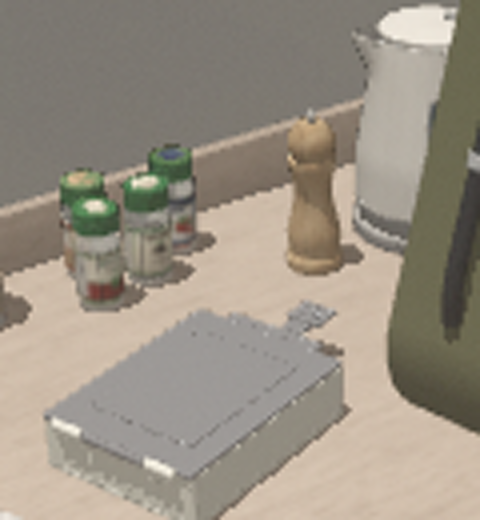

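Run:
```python
from h import *
m=ray("top",(295.4,140.6),.17);print("mill",m,ray("top",(293,153),.01))
ax=np.array([np.cos(1.885),np.sin(1.885),0]);ay=np.array([-ax[1],ax[0],0]);c=np.array([.4645,.1187,0])
d=m-c;print("mill in box",d@ax,d@ay)
tip=c-ax*.175
for tilt in(0,.1):
  Rz=R.from_rotvec(tilt*ay)  # test sign
  for s in(1,-1):
    Rr=R.from_rotvec(s*tilt*ay)*R.from_euler('xyz',[-np.pi/2,0,.314]);print(tilt,s,Rr.as_euler('xyz'),Rr.apply([0,1,0])@ax)
from scipy.spatial.transform import Rotation
plan([tip[0],tip[1],.14],[-np.pi/2,0,.314])
```

```text
mill [ 0.66252927 -0.1423745   0.17      ] [ 0.65519484 -0.15237379  0.01      ]
mill in box -0.30949579835426505 -0.10764682165629637
0 1 [-1.57079633  0.          0.314     ] 1.8411479121278926e-16
0 -1 [-1.57079633  0.          0.314     ] 1.8411479121278926e-16
0.1 1 [-1.67079632e+00 -2.03333918e-05  3.14001018e-01] -0.09983341664682822
0.1 -1 [-1.47079633e+00  2.03333918e-05  3.14001018e-01] 0.09983341664682853
trans [-0.6981  0.1687  0.9611] rot [-4.0000e-04 -1.0065e+00 -4.0000e-04] rows 14.4
```

```bash
python3 -m pendant '{"translation":[[-0.04,0,0.06],[-0.09,0,0.12],[-0.13,0,0.18],[-0.17,0,0.24],[-0.22,0,0.3],[-0.26,0,0.36],[-0.31,0,0.42],[-0.35,0,0.48]],"rot":[[0,-0.06,0],[0,-0.12,0],[0,-0.18,0],[0,-0.24,0],[0,-0.31,0],[0,-0.37,0],[0,-0.44,0],[0,-0.5,0]]}' 0 20
python3 - <<'E'
from h import *
st();plan([.5186,-.0477,.14],[-1.42,0,.314])
E
```

```text
time_s: 0.82
ee_pos: [0.3416, -0.2839, 0.2242]
eef_rot: [-1.57, 0.001, -0.476]
force: [0.8, -0.3, -0.2]
grip_width: 0.0439
{'time_s': 0.8167, 'ee_pos': [0.3416, -0.2839, 0.2242], 'eef_rot': [-1.5701, 0.0006, -0.4761], 'force': [0.7897, -0.2673, -0.2172], 'grip_width': 0.0439, 'qpos': [-0.7761, 0.0622, 1.8024, 0.0005, 1.2778, -0.3001]}
trans [0.0982 0.1688 0.5819] rot [ 0.0904 -0.502   0.0377] rows 7.4
```

```bash
python3 -m pendant '{"translation":[[0.012,0.02,0.073],[0.025,0.04,0.146],[0.037,0.06,0.22],[0.049,0.085,0.29],[0.061,0.105,0.364],[0.074,0.127,0.437],[0.098,0.15,0.58],[0.098,0.169,0.582]],"rot":[[0.011,-0.063,0.005],[0.022,-0.125,0.01],[0.034,-0.19,0.014],[0.045,-0.25,0.019],[0.056,-0.31,0.024],[0.068,-0.38,0.028],[0.08,-0.44,0.033],[0.09,-0.502,0.038]]}' 0 20
python3 - <<'E'
from h import *
st()
im=camera("wrist");cv2.imwrite("pics/w1.png",im[:,:,::-1])
im=camera("scene");cv2.imwrite("pics/s1.png",im[:,:,::-1])
E
```

```text
time_s: 1.48
ee_pos: [0.5201, -0.0454, 0.1402]
eef_rot: [-1.42, -0.001, 0.319]
force: [0.7, -0.5, 0.7]
grip_width: 0.0005
{'time_s': 1.4833, 'ee_pos': [0.5201, -0.0454, 0.1402], 'eef_rot': [-1.42, -0.0013, 0.3192], 'force': [0.6975, -0.4631, 0.673], 'grip_width': 0.0005, 'qpos': [-0.22, 0.3613, 1.653, 0.139, 1.2072, -0.5939]}
```

View pics/w1.png

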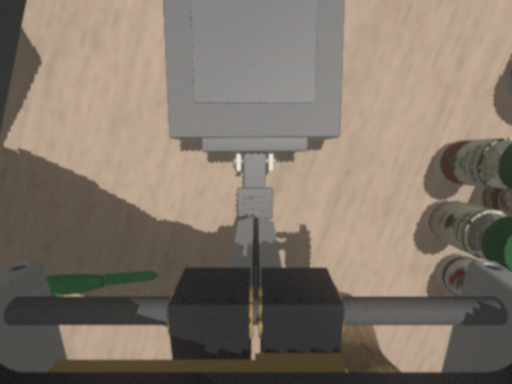

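View pics/s1.png

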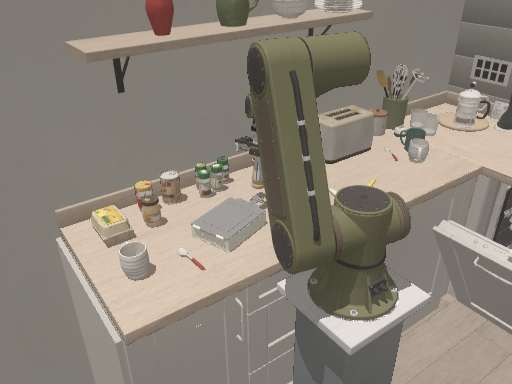

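The wrist view shows the tab at about (255,203), the lid edge corners at (170,136) and (340,135), and the green look-alike at lower left.

Run:
```python
from h import *
st()
im=camera("wrist");cv2.imwrite("pics/w2.png",cv2.resize(im[:,:,::-1][110:270,160:350],None,fx=4,fy=4,interpolation=cv2.INTER_CUBIC))
st()
ax=np.array([np.cos(1.885),np.sin(1.885),0]);ay=np.array([-ax[1],ax[0],0]);c=np.array([.4645,.1187,0])
print(wproj([c-ax*.171+[0,0,.046],c-ax*.155+[0,0,.046],c-ax*.118+[0,0,.055],c+ay*.08-ax*.1+[0,0,.055],c-ay*.08-ax*.1+[0,0,.055]]))
```

```text
{'time_s': 1.5833, 'ee_pos': [0.5193, -0.0444, 0.1374], 'eef_rot': [-1.4176, 0.003, 0.3215], 'force': [0.0903, -0.8097, -0.242], 'grip_width': 0.0008, 'qpos': [-0.2183, 0.3656, 1.6546, 0.1388, 1.2063, -0.5947]}
{'time_s': 1.6333, 'ee_pos': [0.5186, -0.0461, 0.1384], 'eef_rot': [-1.4189, 0.0029, 0.3169], 'force': [-1.0424, -0.2486, -0.3951], 'grip_width': 0.0005, 'qpos': [-0.2214, 0.3628, 1.6559, 0.1379, 1.2069, -0.5927]}
[[256.04180268 209.3690393 ]
 [256.10794459 193.48592053]
 [256.26919176 155.87950195]
 [170.19853941 136.02438281]
 [342.6319721  136.65256699]]
```

View pics/w2.png

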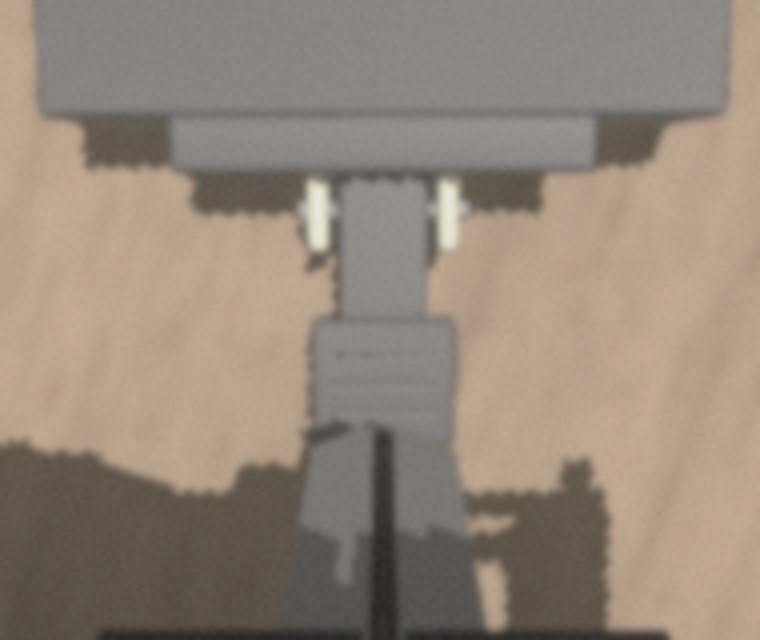

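Run:
```python
from h import *
plan([.5183,-.0466,.071],[-1.42,0,.314]);plan([.5183,-.0466,.041],[-1.42,0,.314])
```

```text
trans [-0.0004  0.1331 -0.0212] rot [-0.0007  0.0016 -0.0021] rows 1.6
trans [-0.0003  0.1924 -0.0302] rot [-0.0007  0.0016 -0.0021] rows 2.3
```

```bash
python3 -m pendant '{"translation":[[0,0.05,-0.008],[0,0.09,-0.014],[0,0.115,-0.018],[0,0.133,-0.021],[0,0.14,-0.022],[0,0.147,-0.023],[0,0.154,-0.024],[0,0.16,-0.025]],"rot":[[0,0,0],[0,0,0],[0,0,0],[0,0,0],[0,0,0],[0,0,0],[0,0,0],[0,0,0]]}'
python3 - <<'E'
from h import *
st();plan([.5183,-.0466,.041],[-1.42,0,.314])
E
```

```text
time_s: 2.3
ee_pos: [0.519, -0.047, 0.0585]
eef_rot: [-1.42, 0.001, 0.317]
force: [1.2, -0.5, 2.7]
grip_width: 0.0004
{'time_s': 2.3, 'ee_pos': [0.519, -0.047, 0.0585], 'eef_rot': [-1.4204, 0.0014, 0.3166], 'force': [1.2141, -0.5362, 2.6521], 'grip_width': 0.0004, 'qpos': [-0.2227, 0.4749, 1.7097, 0.1488, 1.0407, -0.6199]}
trans [-0.001   0.0347 -0.004 ] rot [ 0.0002  0.0015 -0.0011] rows 0.4
```

In contact, about 2.7 N. Pressing on slowly.

```bash
python3 -m pendant '{"translation":[[0,0.005,0],[0,0.01,-0.001],[0,0.015,-0.002],[0,0.02,-0.003],[0,0.025,-0.003],[0,0.03,-0.004],[0,0.034,-0.004],[0,0.036,-0.004]],"rot":[[0,0,0],[0,0,0],[0,0,0],[0,0,0],[0,0,0],[0,0,0],[0,0,0],[0,0,0]]}'
python3 - <<'E'
from h import *
st()
cv2.imwrite("pics/s2.png",camera("scene")[:,:,::-1])
E
```

```text
time_s: 2.97
ee_pos: [0.5187, -0.0463, 0.0401]
eef_rot: [-1.42, 0.002, 0.317]
force: [0.9, -0.3, 2.5]
grip_width: 0.0004
{'time_s': 2.9667, 'ee_pos': [0.5187, -0.0463, 0.0401], 'eef_rot': [-1.4203, 0.0015, 0.3166], 'force': [0.8712, -0.3157, 2.4806], 'grip_width': 0.0004, 'qpos': [-0.2215, 0.5039, 1.7183, 0.1523, 1.0036, -0.6253]}
```

View pics/s2.png

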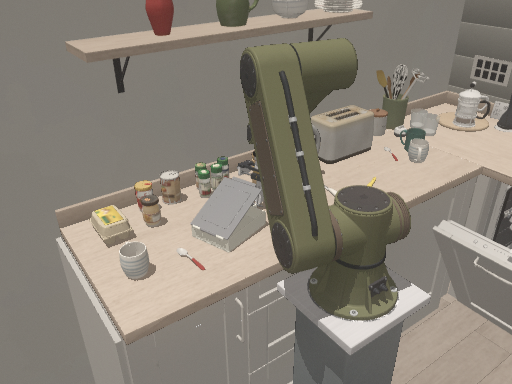

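The lid is swinging open. I'll hold a moment, then lift off and back away.

```bash
python3 -m pendant '{"translation":[[0,0,0],[0,0,0],[0,0,0],[0,0,0],[0,-0.04,0],[0,-0.1,0],[0,-0.18,0],[0,-0.25,0]],"rot":[[0,0,0],[0,0,0],[0,0,0],[0,0,0],[0,0,0],[0,0,0],[0,0,0],[0,0,0]]}'
python3 - <<'E'
from h import *
st()
cv2.imwrite("pics/s3.png",camera("scene")[:,:,::-1])
h=ray("top",(344.4,234.5),.01)
# peeler target: grip point from handle end; yaw fit
im=cv2.imread("pics/top0.png")
plan([.42,-.335,.14],[-np.pi/2,0,-1.69])
E
```

```text
time_s: 3.68
ee_pos: [0.5244, -0.0642, 0.1652]
eef_rot: [-1.42, 0.002, 0.317]
force: [0.7, -0.6, 0.5]
grip_width: 0.0005
{'time_s': 3.6833, 'ee_pos': [0.5244, -0.0642, 0.1652], 'eef_rot': [-1.4201, 0.0024, 0.3167], 'force': [0.7026, -0.6357, 0.4905], 'grip_width': 0.0005, 'qpos': [-0.2512, 0.3494, 1.6059, 0.1315, 1.2723, -0.6119]}
trans [-0.3714 -0.0034 -0.4501] rot [-0.0629  1.2749 -0.0906] rows 16.1
```

View pics/s3.png

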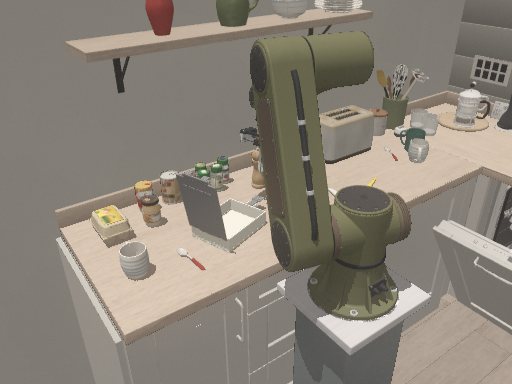

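```bash
python3 -m pendant '{"translation":[[-0.02,-0.03,-0.03],[-0.05,-0.05,-0.06],[-0.075,-0.06,-0.09],[-0.1,-0.07,-0.12],[-0.125,-0.07,-0.15],[-0.15,-0.07,-0.18],[-0.175,-0.07,-0.21],[-0.2,-0.07,-0.24]],"rot":[[-0.004,0.078,-0.005],[-0.008,0.155,-0.01],[-0.012,0.233,-0.016],[-0.016,0.31,-0.022],[-0.02,0.39,-0.028],[-0.024,0.468,-0.033],[-0.028,0.546,-0.039],[-0.032,0.63,-0.045]]}' 1
python3 - <<'E'
from h import *
st();plan([.42,-.335,.14],[-np.pi/2,0,-1.69])
E
```

```text
time_s: 4.4
ee_pos: [0.4697, -0.2151, 0.1882]
eef_rot: [-1.496, 0.036, -0.674]
force: [-0.3, -0.9, 0.6]
grip_width: 0.0505
{'time_s': 4.4, 'ee_pos': [0.4697, -0.2151, 0.1882], 'eef_rot': [-1.4964, 0.0363, -0.6738], 'force': [-0.2533, -0.8795, 0.6008], 'grip_width': 0.0505, 'qpos': [-0.5387, 0.2704, 1.6482, 0.0828, 1.25, 0.1093]}
trans [ 0.0754  0.075  -0.2558] rot [-0.0314  0.6457 -0.0451] rows 8.1
```

```bash
python3 -m pendant '{"translation":[[0.01,0.01,-0.032],[0.019,0.02,-0.064],[0.028,0.03,-0.096],[0.038,0.038,-0.128],[0.047,0.047,-0.16],[0.057,0.057,-0.192],[0.066,0.066,-0.224],[0.075,0.075,-0.256]],"rot":[[-0.004,0.08,-0.006],[-0.008,0.16,-0.011],[-0.012,0.24,-0.017],[-0.016,0.32,-0.023],[-0.02,0.4,-0.028],[-0.024,0.48,-0.034],[-0.028,0.56,-0.04],[-0.031,0.645,-0.045]]}' 1
python3 - <<'E'
from h import *
camera("scene");st()
cv2.imwrite("pics/w3.png",camera("wrist")[:,:,::-1])
E
```

```text
time_s: 5.07
ee_pos: [0.4192, -0.3355, 0.1392]
eef_rot: [-1.57, 0.002, -1.672]
force: [-0.0, 0.5, 0.2]
grip_width: 0.0937
{'time_s': 5.1167, 'ee_pos': [0.4181, -0.3372, 0.1381], 'eef_rot': [-1.5716, 0.0014, -1.6828], 'force': [-0.9451, -1.1705, -1.6588], 'grip_width': 0.0942, 'qpos': [-0.7472, 0.3596, 1.6534, 0.0007, 1.13, 0.9353]}
```

View pics/w3.png

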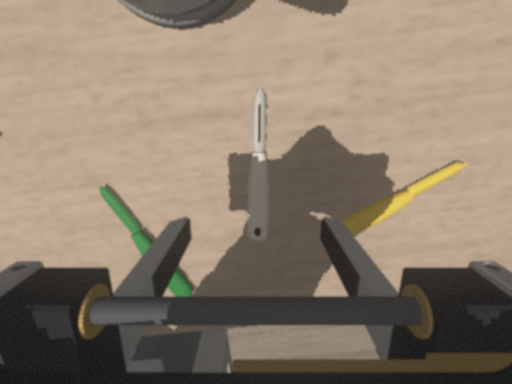

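The wrist view shows the white peeler between the fingers: blade tip (261,89), blade/handle joint (260,155), handle end (258,239). The green one is at left and the yellow one close on the right, so I'll narrow the jaws before going down.

Run:
```python
from h import *
a=wray((258,239),.010);b=wray((261,89),.006);j=wray((260,155),.012);y=wray((348,225),.01)
print(a,j,b,y,np.linalg.norm((a-b)[:2]))
d=(b-a)[:2];d/=np.linalg.norm(d);yaw=np.arctan2(d[1],d[0]);print("yaw",yaw)
g=(b[:2]-d*.110);g2=a[:2]+d*.06;print(g,g2)
g=(g+g2)/2
plan([g[0],g[1],.022],[-np.pi/2,0,yaw-np.pi/2]);print(g)
```

```text
[ 0.35293215 -0.33134369  0.01      ] [ 0.45238425 -0.34310388  0.012     ] [ 0.51878706 -0.35049997  0.006     ] [ 0.36055766 -0.4371543   0.01      ] 0.16695752448451087
yaw -0.11499064953648643
[ 0.40951352 -0.33787885] [ 0.4125359  -0.33822794]
trans [ 0.0064  0.2334 -0.0148] rot [ 0.0002  0.0094 -0.0016] rows 2.8
[ 0.41102471 -0.33805339]
```

```bash
python3 -m pendant '{"translation":[[0.006,0.04,-0.012],[0.006,0.1,-0.015],[0.006,0.15,-0.015],[0.006,0.19,-0.015],[0.006,0.215,-0.015],[0.006,0.228,-0.015],[0.006,0.234,-0.015],[0.006,0.234,-0.015]],"rot":[[0,0.009,0],[0,0.009,0],[0,0.009,0],[0,0.009,0],[0,0.009,0],[0,0.009,0],[0,0.009,0],[0,0.009,0]]}' 0.6
python3 - <<'E'
from h import *
st()
cv2.imwrite("pics/w4.png",camera("wrist")[:,:,::-1])
E
```

```text
time_s: 5.83
ee_pos: [0.4111, -0.3375, 0.0217]
eef_rot: [-1.571, 0.003, -1.683]
force: [0.4, -0.4, 0.8]
grip_width: 0.0566
{'time_s': 5.8333, 'ee_pos': [0.4111, -0.3375, 0.0217], 'eef_rot': [-1.5713, 0.0027, -1.6834], 'force': [0.3766, -0.3602, 0.7701], 'grip_width': 0.0566, 'qpos': [-0.7572, 0.5215, 1.737, 0.0024, 0.885, 0.9247]}
```

View pics/w4.png

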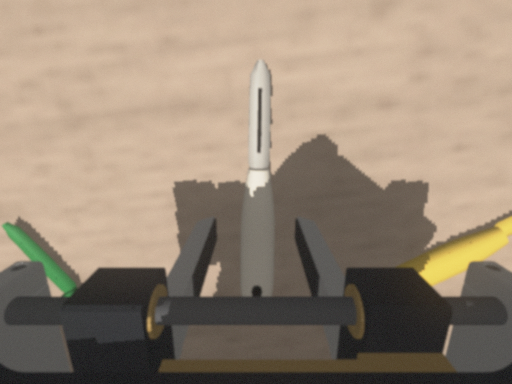

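The handle is centred between the fingers. Closing the jaws.

```bash
python3 -m pendant '{"translation":[[0,0,0],[0,0,0],[0,0,0],[0,0,0],[0,0,0],[0,0,0],[0,0,0],[0,0,0]],"rot":[[0,0,0],[0,0,0],[0,0,0],[0,0,0],[0,0,0],[0,0,0],[0,0,0],[0,0,0]]}' 0 25
python3 -m pendant '{"translation":[[0,-0.03,0],[0,-0.1,0],[0,-0.18,0],[0,-0.26,0],[0,-0.3,0],[0,-0.3,0]],"rot":[[0,0,0],[0,0,0],[0,0,0],[0,0,0],[0,0,0],[0,0,0]]}'
python3 - <<'E'
from h import *
st()
cv2.imwrite("pics/w5.png",camera("wrist")[:,:,::-1])
c=np.array([.4636,.1216,0]);ax=np.array([np.cos(1.885),np.sin(1.885),0])
g=c-ax*.025;print(g)
plan([g[0],g[1],.17],[-np.pi/2,0,.314])
E
```

```text
time_s: 6.55
ee_pos: [0.4113, -0.3379, 0.0224]
eef_rot: [-1.57, 0.002, -1.684]
force: [-0.6, -1.1, 2.4]
grip_width: 0.0221
time_s: 7.05
ee_pos: [0.4125, -0.3393, 0.1772]
eef_rot: [-1.564, -0.002, -1.684]
force: [0.5, -0.1, -0.2]
grip_width: 0.0222
{'time_s': 7.05, 'ee_pos': [0.4125, -0.3393, 0.1772], 'eef_rot': [-1.5644, -0.0025, -1.6838], 'force': [0.4914, -0.0522, -0.2232], 'grip_width': 0.0222, 'qpos': [-0.7579, 0.3048, 1.6288, 0.002, 1.2014, 0.9252]}
[0.47132648 0.09782393 0.        ]
trans [-0.8809  0.0083  0.0199] rot [-1.2000e-03 -1.2718e+00  2.3000e-03] rows 16.0
```

View pics/w5.png

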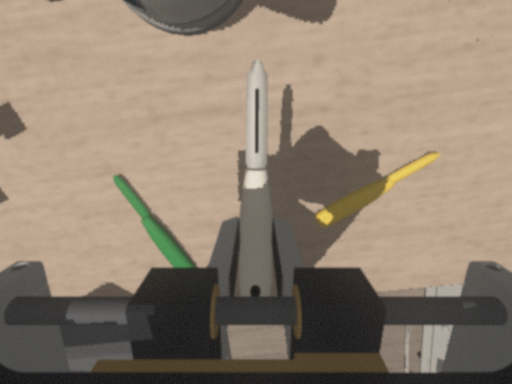

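```bash
python3 -m pendant '{"translation":[[-0.055,0,0.001],[-0.11,0,0.002],[-0.165,0,0.004],[-0.22,0,0.005],[-0.275,0,0.006],[-0.33,0,0.008],[-0.385,0,0.009],[-0.44,0,0.01]],"rot":[[0,-0.08,0],[0,-0.16,0],[0,-0.24,0],[0,-0.32,0],[0,-0.4,0],[0,-0.48,0],[0,-0.56,0],[0,-0.636,0]]}'
python3 - <<'E'
from h import *
st()
plan([.4713,.0978,.17],[-np.pi/2,0,.314])
E
```

```text
time_s: 7.77
ee_pos: [0.4408, -0.1191, 0.1724]
eef_rot: [-1.57, -0.0, -0.679]
force: [-0.0, -0.2, -0.3]
grip_width: 0.0221
{'time_s': 7.7667, 'ee_pos': [0.4408, -0.1191, 0.1724], 'eef_rot': [-1.57, -0.0005, -0.6787], 'force': [-0.0254, -0.1558, -0.2775], 'grip_width': 0.0221, 'qpos': [-0.3444, 0.1453, 1.838, 0.0006, 1.1576, 0.3341]}
trans [-0.2249  0.005   0.3759] rot [-3.00e-04 -6.32e-01  5.00e-04] rows 7.9
```

```bash
python3 -m pendant '{"translation":[[-0.028,0,0.047],[-0.056,0,0.094],[-0.084,0,0.14],[-0.112,0,0.187],[-0.14,0,0.234],[-0.168,0,0.28],[-0.197,0.004,0.33],[-0.225,0.005,0.376]],"rot":[[0,-0.079,0],[0,-0.158,0],[0,-0.237,0],[0,-0.316,0],[0,-0.395,0],[0,-0.474,0],[0,-0.553,0],[0,-0.632,0]]}'
python3 - <<'E'
from h import *
camera("scene")
st()
cv2.imwrite("pics/w6.png",camera("wrist")[:,:,::-1])
cv2.imwrite("pics/t6.png",camera("top")[:,:,::-1])
E
```

```text
time_s: 8.43
ee_pos: [0.4705, 0.0993, 0.168]
eef_rot: [-1.57, 0.002, 0.32]
force: [-0.5, -0.8, -0.1]
grip_width: 0.0218
{'time_s': 8.4833, 'ee_pos': [0.4708, 0.1025, 0.168], 'eef_rot': [-1.5692, 0.0016, 0.3315], 'force': [-0.242, 1.5507, -0.4675], 'grip_width': 0.0219, 'qpos': [0.1376, 0.2071, 1.7757, 0.0013, 1.1607, -0.1943]}
```

View pics/w6.png

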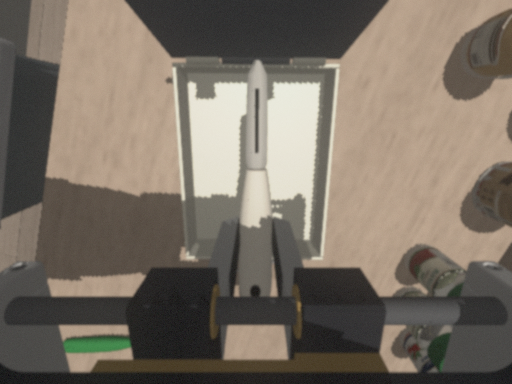

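View pics/t6.png

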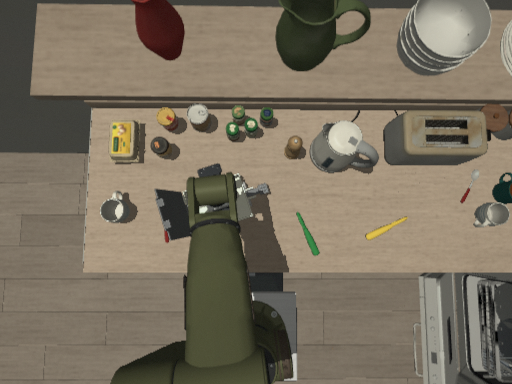

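The wrist view shows the peeler lined up over the open box. The rim corners are at about (183,258), (323,258), (338,66) and (174,67).

Run:
```python
from h import *
o=get_obs();st()
P=[wray(u,.05,o) for u in((183,258),(323,258),(338,66),(174,67))]
for p in P: print(p.round(4))
n=(P[0]+P[1])/2;f=(P[2]+P[3])/2;print(np.linalg.norm(n-f),np.linalg.norm(P[0]-P[1]),np.linalg.norm(P[2]-P[3]))
d=f-n;print("yaw",np.arctan2(d[1],d[0]),"mid",(n+f)/2)
plan([.4713,.0978,.029],[-np.pi/2,0,.314])
```

```text
{'time_s': 8.5833, 'ee_pos': [0.4705, 0.099, 0.1682], 'eef_rot': [-1.5702, 0.0021, 0.3164], 'force': [0.4238, 0.0772, -1.2916], 'grip_width': 0.0225, 'qpos': [0.131, 0.2049, 1.778, 0.0003, 1.1609, -0.1855]}
[ 0.415  -0.0057  0.05  ]
[0.5698 0.0454 0.05  ]
[0.5055 0.2405 0.05  ]
[0.3576 0.191  0.05  ]
0.20511569741269436 0.16299627582259074 0.15589160372105995
yaw 1.8720246328811 mid [0.46196495 0.11781456 0.05      ]
trans [ 0.0013  0.2783 -0.0029] rot [-0.0004  0.0015 -0.0014] rows 3.3
```

```bash
python3 -m pendant '{"translation":[[0,0.05,0],[0,0.11,-0.001],[0,0.17,-0.002],[0,0.22,-0.003],[0,0.25,-0.003],[0,0.27,-0.003],[0,0.278,-0.003],[0,0.281,-0.003]],"rot":[[0,0,0],[0,0,0],[0,0,0],[0,0,0],[0,0,0],[0,0,0],[0,0,0],[0,0,0]]}'
python3 -m pendant '{"translation":[[0,0,0],[0,0,0],[0,0,0],[0,0,0],[0,0,0]],"rot":[[0,0,0],[0,0,0],[0,0,0],[0,0,0],[0,0,0]]}' 0.55
python3 - <<'E'
from h import *
st()
cv2.imwrite("pics/w7.png",camera("wrist")[:,:,::-1])
E
```

```text
time_s: 9.25
ee_pos: [0.4704, 0.097, 0.0271]
eef_rot: [-1.57, 0.003, 0.315]
force: [0.1, -0.3, -1.0]
grip_width: 0.0218
time_s: 9.67
ee_pos: [0.4706, 0.0971, 0.0276]
eef_rot: [-1.57, 0.002, 0.315]
force: [-0.1, 0.2, -0.6]
grip_width: 0.0505
{'time_s': 9.6667, 'ee_pos': [0.4706, 0.0971, 0.0276], 'eef_rot': [-1.5702, 0.0024, 0.315], 'force': [-0.1343, 0.1898, -0.6057], 'grip_width': 0.0505, 'qpos': [0.1271, 0.4218, 1.8793, 0.0003, 0.843, -0.1881]}
```

View pics/w7.png

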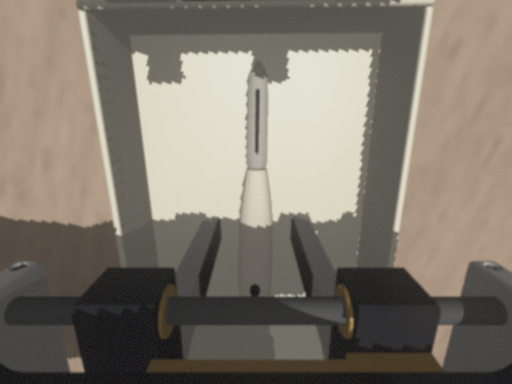

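The peeler lies flat in the box, released. Lifting out to above the lid height.

```bash
python3 -m pendant '{"translation":[[0,-0.03,0],[0,-0.1,0],[0,-0.18,0],[0,-0.26,0],[0,-0.34,0],[0,-0.42,0],[0,-0.5,0],[0,-0.58,0]],"rot":[[0,0,0],[0,0,0],[0,0,0],[0,0,0],[0,0,0],[0,0,0],[0,0,0],[0,0,0]]}'
python3 - <<'E'
from h import *
st()
cv2.imwrite("pics/w8.png",camera("wrist")[:,:,::-1])
cv2.imwrite("pics/s8.png",camera("scene")[:,:,::-1])
c=np.array([.463,.1205,0]);ax=np.array([np.cos(1.885),np.sin(1.885),0])
def tcp(x,z,a=.3): return c+ax*(x+.019*np.sin(a))+[0,0,z+.019*np.cos(a)]
for x,z in((.09,.32),(.185,.32),(.185,.246)):
    p=tcp(x,z);print(p);plan(p,[-np.pi/2-.3,0,.314])
E
```

```text
time_s: 10.38
ee_pos: [0.4708, 0.0971, 0.3199]
eef_rot: [-1.57, 0.002, 0.315]
force: [1.3, -1.0, 0.2]
grip_width: 0.0518
{'time_s': 10.3833, 'ee_pos': [0.4708, 0.0971, 0.3199], 'eef_rot': [-1.5703, 0.0019, 0.3151], 'force': [1.274, -0.9719, 0.2021], 'grip_width': 0.0518, 'qpos': [0.1271, 0.0856, 1.5557, 0.0002, 1.5023, -0.188]}
[0.43344934 0.21143385 0.33815139]
trans [-0.0035 -0.029   0.2412] rot [-0.1902  0.      0.0048] rows 2.9
[0.40408871 0.30178291 0.33815139]
trans [-0.0033 -0.0292  0.4312] rot [-0.1902  0.      0.0048] rows 5.2
[0.40408871 0.30178291 0.26415139]
trans [-0.0044  0.1188  0.4314] rot [-0.1902  0.      0.0048] rows 5.4
```

View pics/w8.png

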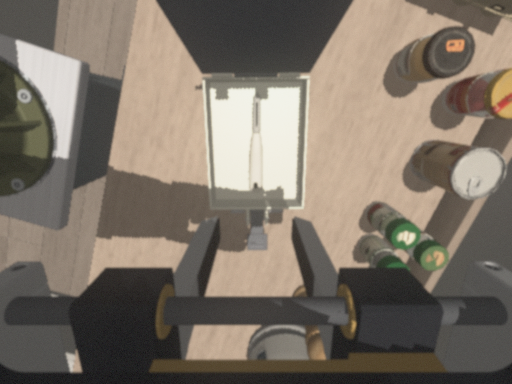

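View pics/s8.png

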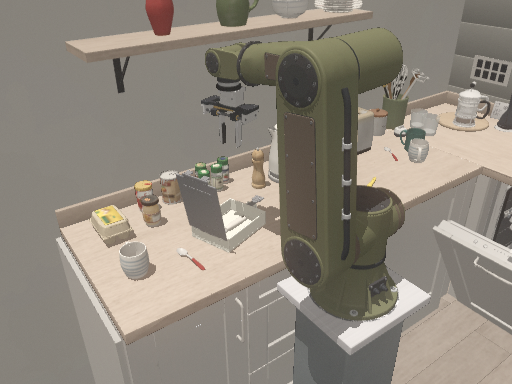

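The peeler lies fully inside the tray, from (256,97) to (256,190) in the wrist view, and the lid stands open. Now over and behind the lid with the jaws closed.

```bash
python3 -m pendant '{"translation":[[0,-0.04,0],[0,-0.04,0.06],[0,-0.04,0.13],[0,-0.04,0.2],[0,-0.04,0.27],[0,-0.04,0.34],[-0.003,-0.035,0.4],[-0.003,-0.03,0.44]],"rot":[[0,0,0],[-0.03,0,0],[-0.06,0,0.001],[-0.09,0,0.002],[-0.12,0,0.003],[-0.15,0,0.004],[-0.18,0,0.005],[-0.19,0,0.005]]}' 0 20
python3 - <<'E'
from h import *
cv2.imwrite("pics/s9.png",camera("scene")[:,:,::-1])
st()
c=np.array([.463,.1205,0]);ax=np.array([np.cos(1.885),np.sin(1.885),0])
def tcp(x,z,a=.3): return c+ax*(x+.019*np.sin(a))+[0,0,z+.019*np.cos(a)]
plan(tcp(.185,.246),[-np.pi/2-.3,0,.314])
E
```

```text
time_s: 11.15
ee_pos: [0.4013, 0.3086, 0.3375]
eef_rot: [-1.873, 0.001, 0.317]
force: [-0.3, 0.1, -0.0]
grip_width: 0.0021
{'time_s': 11.2, 'ee_pos': [0.4006, 0.3104, 0.3365], 'eef_rot': [-1.8731, 0.0027, 0.3182], 'force': [0.1878, 2.6882, 0.007], 'grip_width': 0.0011, 'qpos': [0.7225, 0.2147, 1.3966, -0.2771, 1.6516, 0.3982]}
trans [0.0017 0.1436 0.0253] rot [ 0.0014  0.003  -0.0009] rows 1.7
```

View pics/s9.png

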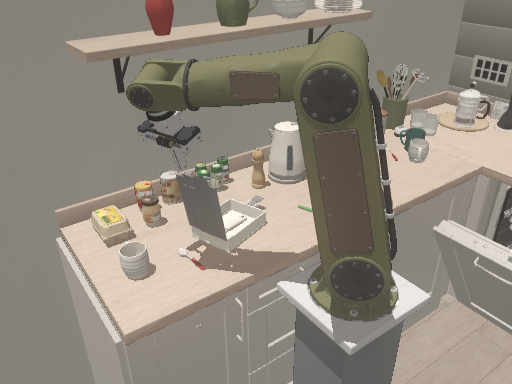

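```bash
python3 -m pendant '{"translation":[[0,0.04,0.01],[0,0.09,0.018],[0.001,0.13,0.024],[0.002,0.143,0.025],[0.002,0.143,0.025]],"rot":[[0,0,0],[0,0,0],[0,0,0],[0,0,0],[0,0,0]]}'
python3 - <<'E'
from h import *
cv2.imwrite("pics/s10.png",cv2.resize(camera("scene")[:,:,::-1][100:290,80:300],None,fx=3,fy=3))
st()
c=np.array([.463,.1205,0]);ax=np.array([np.cos(1.885),np.sin(1.885),0])
def tcp(x,z,a=.3): return c+ax*(x+.019*np.sin(a))+[0,0,z+.019*np.cos(a)]
for th in (1.75,1.6,1.45,1.3,1.15,1.0,.85):
    s=.2;off=.008*np.sin(th)
    x=.108-s*np.cos(th)+.005*np.sin(th)+off;z=.05+s*np.sin(th)+.005*np.cos(th)
    print(th,x.round(3),z.round(3));plan(tcp(x,z),[-np.pi/2-.3,0,.314])
E
```

```text
time_s: 11.62
ee_pos: [0.404, 0.3012, 0.2631]
eef_rot: [-1.874, 0.005, 0.318]
force: [0.2, -0.1, 0.5]
grip_width: 0.0003
{'time_s': 11.6667, 'ee_pos': [0.4043, 0.3016, 0.2646], 'eef_rot': [-1.8733, 0.0033, 0.3179], 'force': [-0.8451, -0.3458, -0.5082], 'grip_width': 0.0005, 'qpos': [0.7054, 0.2423, 1.5267, -0.279, 1.496, 0.4253]}
1.75 0.156 0.246
trans [-0.0006  0.0179 -0.0538] rot [ 0.0016  0.003  -0.0013] rows 0.7
1.6 0.127 0.25
trans [-0.0008  0.0282 -0.1126] rot [ 0.0016  0.003  -0.0013] rows 1.4
1.45 0.097 0.249
trans [-0.001   0.0472 -0.1696] rot [ 0.0016  0.003  -0.0013] rows 2.1
1.3 0.067 0.244
trans [-0.0012  0.0747 -0.2234] rot [ 0.0016  0.003  -0.0013] rows 2.8
1.15 0.038 0.235
trans [-0.0014  0.11   -0.2728] rot [ 0.0016  0.003  -0.0013] rows 3.5
1.0 0.011 0.221
trans [-0.0015  0.1522 -0.3168] rot [ 0.0016  0.003  -0.0013] rows 4.2
0.85 -0.014 0.204
trans [-0.0015  0.2004 -0.3544] rot [ 0.0016  0.003  -0.0013] rows 4.9
```

View pics/s10.png

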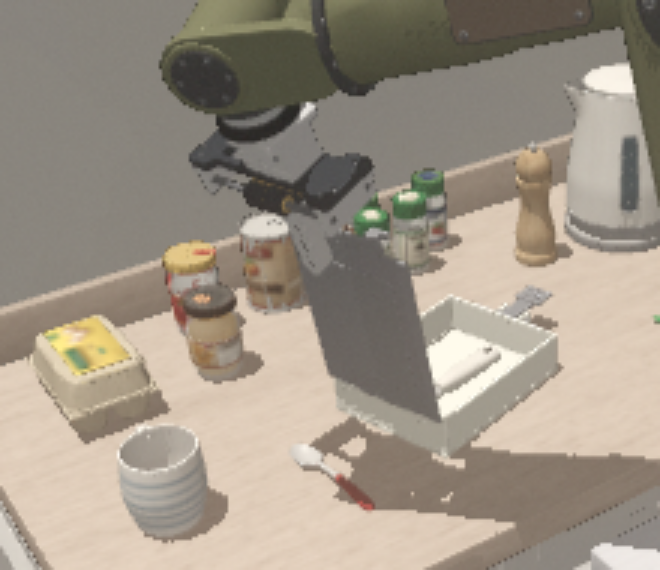

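The hand is just behind the lid's free edge. Pushing along the arc.

```bash
python3 -m pendant '{"translation":[[0,0.018,-0.054],[-0.001,0.023,-0.083],[-0.001,0.028,-0.112],[-0.001,0.037,-0.141],[-0.001,0.047,-0.17],[-0.001,0.06,-0.197],[-0.001,0.075,-0.223],[-0.001,0.092,-0.248]],"rot":[[0,0,0],[0,0,0],[0,0,0],[0,0,0],[0,0,0],[0,0,0],[0,0,0],[0,0,0]]}'
python3 - <<'E'
from h import *
cv2.imwrite("pics/s11.png",cv2.resize(camera("scene")[:,:,::-1][100:290,80:300],None,fx=3,fy=3))
st()
c=np.array([.463,.1205,0]);ax=np.array([np.cos(1.885),np.sin(1.885),0])
def tcp(x,z,a=.3): return c+ax*(x+.019*np.sin(a))+[0,0,z+.019*np.cos(a)]
for th in (1.22,1.1,1.,.9,.8,.7,.6,.5,.4):
    s=.2;off=.006*np.sin(th)
    x=.108-s*np.cos(th)+.005*np.sin(th)+off;z=.05+s*np.sin(th)+.005*np.cos(th)
    print(th,x.round(3),z.round(3));plan(tcp(x,z),[-np.pi/2-.3,0,.314])
E
```

```text
time_s: 12.33
ee_pos: [0.4459, 0.1756, 0.2595]
eef_rot: [-1.873, 0.0, 0.318]
force: [0.6, 0.5, 1.4]
grip_width: 0.0004
{'time_s': 12.3833, 'ee_pos': [0.4461, 0.1739, 0.2585], 'eef_rot': [-1.8735, 0.0015, 0.3169], 'force': [0.5933, -0.5773, -0.7914], 'grip_width': 0.0003, 'qpos': [0.4504, 0.1453, 1.6565, -0.3048, 1.3913, 0.196]}
1.22 0.05 0.24
trans [-0.0009  0.0019 -0.001 ] rot [ 0.0017  0.002  -0.0004] rows 0.0
1.1 0.027 0.231
trans [-0.001   0.0326 -0.0386] rot [ 0.0017  0.002  -0.0004] rows 0.6
1.0 0.009 0.221
trans [-0.0011  0.0614 -0.067 ] rot [ 0.0017  0.002  -0.0004] rows 1.1
0.9 -0.008 0.21
trans [-0.0011  0.0929 -0.0926] rot [ 0.0017  0.002  -0.0004] rows 1.6
0.8 -0.023 0.197
trans [-0.0012  0.1268 -0.115 ] rot [ 0.0017  0.002  -0.0004] rows 2.1
0.7 -0.038 0.183
trans [-0.0012  0.1627 -0.1341] rot [ 0.0017  0.002  -0.0004] rows 2.5
0.6 -0.051 0.167
trans [-0.0012  0.2002 -0.1495] rot [ 0.0017  0.002  -0.0004] rows 3.0
0.5 -0.062 0.15
trans [-0.0012  0.239  -0.1613] rot [ 0.0017  0.002  -0.0004] rows 3.5
0.4 -0.072 0.132
trans [-0.0012  0.2788 -0.1691] rot [ 0.0017  0.002  -0.0004] rows 3.9
```

View pics/s11.png

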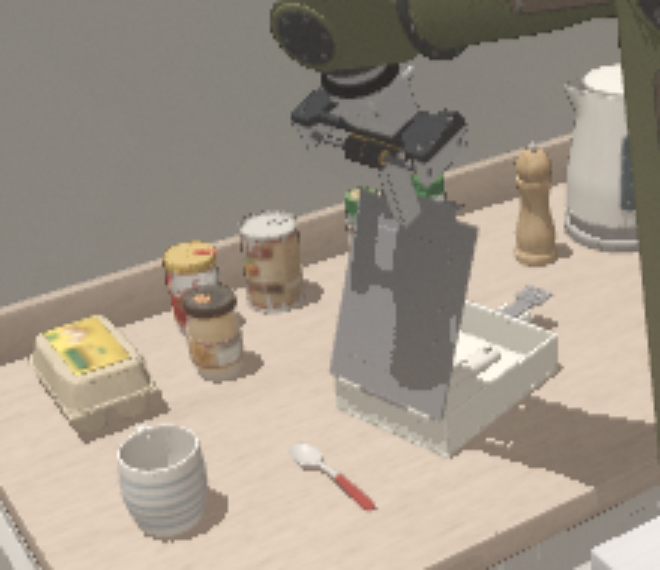

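The lid is following the finger, which is near the middle of the free edge. Continuing along the arc.

```bash
python3 -m pendant '{"translation":[[-0.001,0.033,-0.038],[-0.001,0.061,-0.067],[-0.001,0.093,-0.093],[-0.001,0.127,-0.115],[-0.001,0.163,-0.134],[-0.001,0.2,-0.15],[-0.001,0.239,-0.161],[-0.001,0.279,-0.169]],"rot":[[0,0,0],[0,0,0],[0,0,0],[0,0,0],[0,0,0],[0,0,0],[0,0,0],[0,0,0]]}'
python3 - <<'E'
from h import *
cv2.imwrite("pics/s12.png",cv2.resize(camera("scene")[:,:,::-1][100:290,80:300],None,fx=3,fy=3))
st()
c=np.array([.463,.1205,0]);ax=np.array([np.cos(1.885),np.sin(1.885),0])
def tcp(x,z,a=.3): return c+ax*(x+.019*np.sin(a))+[0,0,z+.019*np.cos(a)]
for th in (.4,.3,.2,.1,.05,0,-.03):
    s=.206
    x=.108-s*np.cos(th)+.005*np.sin(th);z=.05+s*np.sin(th)+.005*np.cos(th)
    print(th,x.round(3),z.round(3));plan(tcp(x,z),[-np.pi/2-.3,0,.314])
E
```

```text
time_s: 13.05
ee_pos: [0.4846, 0.0573, 0.1515]
eef_rot: [-1.874, -0.001, 0.316]
force: [0.8, 0.6, -0.0]
grip_width: 0.0003
{'time_s': 13.1, 'ee_pos': [0.4836, 0.056, 0.148], 'eef_rot': [-1.8734, 0.0034, 0.3159], 'force': [-0.5101, 0.356, -4.9288], 'grip_width': 0.0007, 'qpos': [0.1934, 0.2388, 1.8179, -0.3433, 1.0757, 0.04]}
0.4 -0.08 0.135
trans [ 0.0007 -0.0056 -0.0154] rot [ 0.0017  0.0018 -0.0017] rows 0.2
0.3 -0.087 0.116
trans [ 0.0008  0.0355 -0.0184] rot [ 0.0017  0.0018 -0.0017] rows 0.5
0.2 -0.093 0.096
trans [ 0.0009  0.0767 -0.0172] rot [ 0.0017  0.0018 -0.0017] rows 0.9
0.1 -0.096 0.076
trans [ 0.001   0.1175 -0.0119] rot [ 0.0017  0.0018 -0.0017] rows 1.4
0.05 -0.097 0.065
trans [ 0.0011  0.1377 -0.0078] rot [ 0.0017  0.0018 -0.0017] rows 1.7
0 -0.098 0.055
trans [ 0.0012  0.1577 -0.0026] rot [ 0.0017  0.0018 -0.0017] rows 1.9
-0.03 -0.098 0.049
trans [0.0012 0.1695 0.001 ] rot [ 0.0017  0.0018 -0.0017] rows 2.0
```

View pics/s12.png

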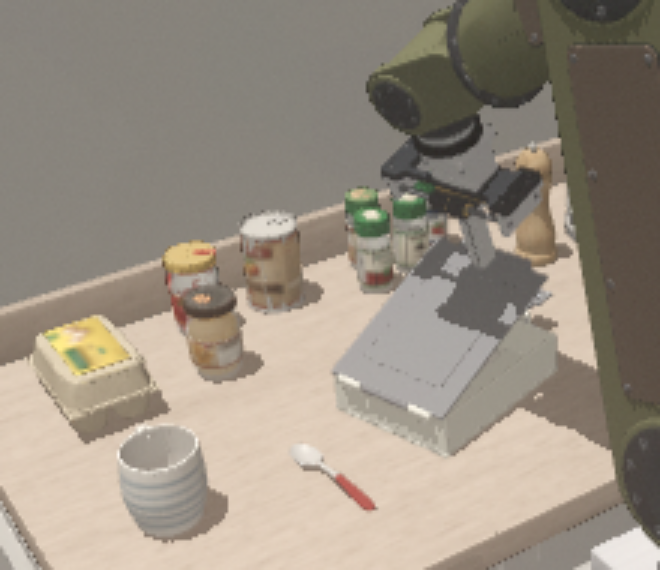

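```bash
python3 -m pendant '{"translation":[[0.001,0.02,-0.017],[0.001,0.045,-0.019],[0.001,0.07,-0.018],[0.001,0.095,-0.015],[0.001,0.117,-0.012],[0.001,0.128,-0.01],[0.001,0.138,-0.008],[0.001,0.148,-0.006]],"rot":[[0,0,0],[0,0,0],[0,0,0],[0,0,0],[0,0,0],[0,0,0],[0,0,0],[0,0,0]]}'
python3 - <<'E'
from h import *
cv2.imwrite("pics/s13.png",cv2.resize(camera("scene")[:,:,::-1][100:290,80:300],None,fx=3,fy=3))
st()
c=np.array([.463,.1205,0]);ax=np.array([np.cos(1.885),np.sin(1.885),0])
o=get_obs();t=o["ee_pos"]+.019*R.from_euler('xyz',o["eef_rot"]).apply([0,1,0]);print("tip box x",(t-c)@ax,"z",t[2])
E
```

```text
time_s: 13.77
ee_pos: [0.4928, 0.0329, 0.0795]
eef_rot: [-1.874, 0.0, 0.316]
force: [0.2, 0.7, 4.5]
grip_width: 0.0006
{'time_s': 13.8167, 'ee_pos': [0.4921, 0.0327, 0.0783], 'eef_rot': [-1.8738, 0.0023, 0.3161], 'force': [-1.1343, 0.2137, -1.4675], 'grip_width': 0.0005, 'qpos': [0.1423, 0.3507, 1.8633, -0.3812, 0.9122, 0.0587]}
tip box x -0.09815870266014917 z 0.06014821235745632
```

View pics/s13.png

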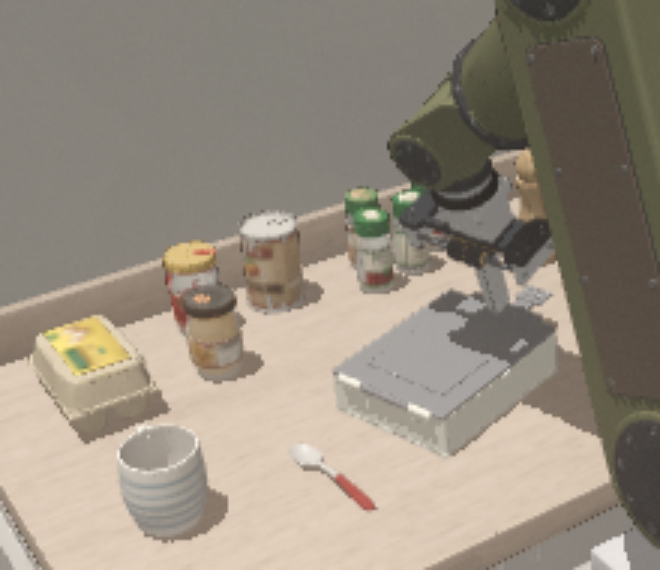

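Near the catch now. Pressing straight down slowly.

```bash
python3 -m pendant '{"translation":[[0,0.004,0.001],[0,0.008,0.002],[0,0.011,0.003],[0,0.014,0.004],[0,0.017,0.005],[0,0.02,0.006]],"rot":[[0,0,0],[0,0,0],[0,0,0],[0,0,0],[0,0,0],[0,0,0]]}'
python3 - <<'E'
from h import *
st()
E
```

```text
time_s: 14.32
ee_pos: [0.4931, 0.0328, 0.072]
eef_rot: [-1.876, -0.0, 0.316]
force: [-30.9, 7.9, 74.0]
grip_width: 0.0007
{'time_s': 14.3167, 'ee_pos': [0.4931, 0.0328, 0.072], 'eef_rot': [-1.8762, -0.0004, 0.3156], 'force': [-30.9461, 7.8884, 74.0457], 'grip_width': 0.0007, 'qpos': [0.1432, 0.3625, 1.8657, -0.3887, 0.897, 0.0697]}
```

74 N means the lid has bottomed on the rim. Lifting off gently.

```bash
python3 -m pendant '{"translation":[[0,-0.002,-0.001],[0,-0.008,-0.003],[0,-0.016,-0.005],[0,-0.03,-0.01],[0,-0.06,-0.018],[0,-0.1,-0.03],[0,-0.16,-0.05],[0,-0.22,-0.07]],"rot":[[0,0,0],[0,0,0],[0,0,0],[0,0,0],[0,0,0],[0,0,0],[0,0,0],[0,0,0]]}'
python3 -m pendant '{"translation":[[0,0,0],[0,0,0],[0,0,0],[0,0,0],[0,0,0],[0,0,0]],"rot":[[0,0,0],[0,0,0],[0,0,0],[0,0,0],[0,0,0],[0,0,0]]}'
python3 - <<'E'
from h import *
st()
cv2.imwrite("pics/s14.png",cv2.resize(camera("scene")[:,:,::-1][100:290,80:300],None,fx=3,fy=3))
cv2.imwrite("pics/w14.png",camera("wrist")[:,:,::-1])
E
```

```text
time_s: 14.98
ee_pos: [0.4926, 0.0325, 0.1884]
eef_rot: [-1.876, 0.001, 0.316]
force: [-0.9, -1.2, -0.1]
grip_width: 0.0005
time_s: 15.48
ee_pos: [0.4923, 0.0325, 0.1876]
eef_rot: [-1.875, 0.003, 0.316]
force: [-0.5, -0.2, -0.4]
grip_width: 0.0007
{'time_s': 15.4833, 'ee_pos': [0.4923, 0.0325, 0.1876], 'eef_rot': [-1.8752, 0.003, 0.3158], 'force': [-0.4761, -0.161, -0.3633], 'grip_width': 0.0007, 'qpos': [0.1426, 0.195, 1.7703, -0.3305, 1.1464, -0.041]}
```

View pics/s14.png

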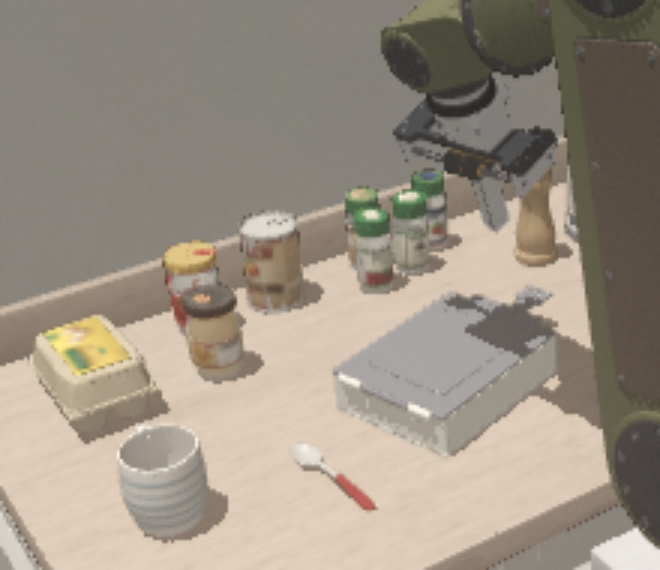

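View pics/w14.png

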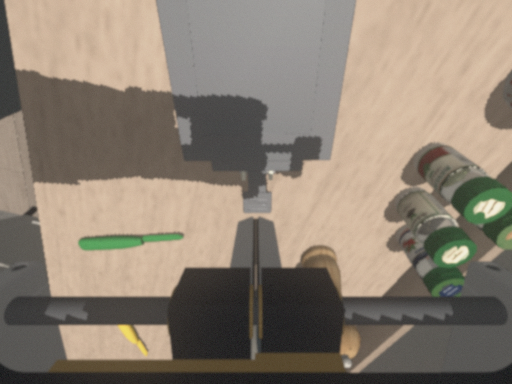

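The lid stays down by itself and the hand touches nothing. One numeric check against the starting picture before I hand in.

Run:
```python
from h import *
a=cv2.imread("pics/scene0.png").astype(int);b=camera("scene")[:,:,::-1].astype(int)
d=np.abs(a-b).max(2)
for n,(x0,y0,x1,y1) in dict(lidhinge=(190,205,235,245),lid_nearedge=(225,225,265,240),mug=(115,240,155,280),spoon=(175,245,210,272)).items(): print(n,(d[y0:y1,x0:x1]>40).mean().round(4))
cv2.imwrite("pics/s15.png",cv2.resize(np.hstack([a[180:255,180:280],b[180:255,180:280]]).astype(np.uint8),None,fx=4,fy=4))
st()
```

```text
lidhinge 0.0
lid_nearedge 0.045
mug 0.0
spoon 0.0
{'time_s': 15.6333, 'ee_pos': [0.4925, 0.0325, 0.188], 'eef_rot': [-1.8754, 0.002, 0.3158], 'force': [-1.1089, 0.0893, -0.4396], 'grip_width': 0.0002, 'qpos': [0.1426, 0.1944, 1.7698, -0.3305, 1.1465, -0.041]}
```

View pics/s15.png

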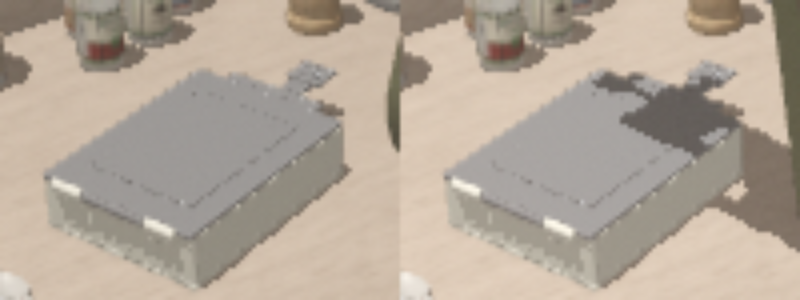

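The lid outline matches the original shut one, apart from the hand's shadow. The mill, mug and spoon haven't moved.

```bash
python3 -c "
from station import *
print(hand_in())"
```

```text
the job is handed in; nothing more can be done
None
```

The job is handed in at about 15.6 s. I pressed the thumb tab and the lid popped fully open. I then gripped the white peeler across its handle, laid it flat along the box and let go. Finally I swung the lid down from behind and pressed its free edge until it met the rim.

**Last checks:**
- **Lid:** it stayed shut by itself for over 1 s after the hand lifted clear. Its outline matches the starting picture apart from the hand's shadow. I judged the latching from pictures and have no reading of the lid angle.
- **Peeler:** the last view before closing showed it flat and fully inside the tray.
- **Bystanders:** the mug and teaspoon showed no pixel change from the start. I checked the mill only by eye, and it is standing where it was.
- **Forces:** the final press reached about 74 N vertically (about 81 N overall) at the wrist. That is far more than the catch needs, but below the 120 N limit, and it went through the fingertips. At the end the hand touched nothing and the wrist force was about 1 N.

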